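# Shingle the spotting plates on the draining tray

### The arm

A 7-joint arm with a two-finger parallel gripper is mounted at the origin on a cart in front of the work surface, level with it; the furniture and walls round the work are solid. World frame = base frame: x ahead of the robot, y to its left, z up, the work surface at z = 0. Lengths are in m, angles in rad, forces in N, time in s.
With the tool pointing down it reaches from about 0.425 to 0.95 m from the base axis. Payload 16.7 kg.
Tool frame: the origin (TCP) lies at the very end of the fingers, on their centre line; the grasp point (between the pads) lies 19 mm behind it; z points along the fingers, y is the direction in which the jaws open and shut (so a half turn about z gives the same grasp; the last joint's range is limited). The gripper opens to 94 mm and grips with 3 to 60 N. Pads are 16 mm wide; open, the fingers measure 119 mm over their backs; the gripper's body (75 mm by 177 mm) begins 78 mm behind the grasp point.
Start: joints at [1.163, 0.426, 0.074, 1.606, -0.034, 1.111, -0.067], TCP at [0.173, -0.652, 0.205] pointing down, gripper open.
Joint ranges: [-2.85, 2.85], [-0.5, 2.14], [-1.23, 1.37], [0.21, 2.46], [-1.02, 4.16], [0.16, 2.05], [-2.73, 2.73]. Speed limits (rad/s): [1.89, 1.89, 2.39, 2.39, 3.01, 3.01, 3.01].

### API

Orientations are given as a unit quaternion [w, x, y, z].
In Python, from bench import bot gives the robot as it stands. The module is installed in compiled form; this text tells all that it offers.
- The arm moves only by the tool drive_tool, never from a script. Its argument "motion" is a list of rows, each a list of 3 entries, a list of its own where there are three numbers: the shift along the tool's x, y, z in cm, then the turn, a rotation vector about the tool's x, y, z in degrees, then the opening in per cent of the stroke, from 0 (shut) to 100 (fully open). In form: [[[x, y, z], [wx, wy, wz], claw], ...]. A call has 1 to 5 rows; each row is the pose to reach, as a shift and turn from the pose commanded when the call began, along the tool's axes at that moment; what a row does not reach only later rows make up. A row lasts 1/8 s, in which the tool goes at most 62.5 mm and 10.7 degrees, less where a joint would pass 70% of its speed; a pose out of reach is approached as far as the arm can. A call with a gripper value outside its range is refused whole. The fingers move at their own pace and stop on an object; "newtons" is the grip in N (left out, the last holds). Time passes only in rows, so rows that repeat a pose let the fingers close. It gives the time, the measured TCP pose, the force and the opening at its end, in the units of the state.
- bot.state(): the state, without advancing time (a new reading comes with each control period).
- bot.grab_frame(name): name is "side" or "top"; returns the picture (420x560x3 uint8, red, green, blue); there is no depth.
- bot.camera_model(name): a dict with "vfov" (degrees; the focal length in pixels is half the picture's height over the tangent of half this angle, whatever the lens; pixels are square), "cx", "cy" (the principal point, pixels), "rvec" (rotation vector, rad) and "tvec" (3), from world to camera coordinates, as OpenCV has them. Camera axes: x right, y down, z forward; pixel columns grow to the right and rows downward; lengths in m; the calibration is good to about 2 mm. A picture is of the moment at which its call begins. camera_model takes no time and is no camera call.
- bot.sign_off(): hands the job in, once; it reports no verdict.
The state is a dict: "clock": time; "joint_positions": joint angles; "dq": joint speeds; "tau": joint torques, N m; "tcp_pos": TCP position; "tool_rot": TCP orientation; "ft_force": force on the tool from outside, world axes, zero at the start; "ft_torque": the same for the moment, N m; "finger_gap": finger opening in m.
Only numpy, scipy, OpenCV 4.12 (cv2) and the standard library are available. Lean on these libraries where they do the work, as an engineer would, in place of code of your own. Each camera call takes 0.05 s, during which the arm holds its last target.

### The job

Put the washed spotting plates on the draining tray to drain: set them on the tray's two ribs as one stack in the order they are in now, lengthwise and with its end close up to the upright stop, and let go of it. Then fan the stack along the ribs into a straight shingled row away from the stop, in the order of the stack: the bottom plate stays flat at the stop, and the middle and then the top plate each lie with about a third of their length on the plate before and their far end tipped down on the ribs. Leave the other things on the bench where they are.

Things in the scene. Friction and masses are not known exactly. Their poses are not given: they have to be found in the camera images.
- tray: grey draining tray fixed to the worktop: shallow pan 290 x 136 mm with an 11 mm high rim and a floor 4 mm thick, and two parallel ribs 264 mm long inside it, 7 mm wide each with outer faces 39 mm apart, tops 20 mm above the worktop. Plates lie across both ribs and overhang them by 8.5 mm on each side. Origin: centre of the underside, at worktop level; x along the ribs, away from the stop; y across; z up.
- tray_stop (a point): the foot of the tray's upright stop (a cross bar 50 mm wide and 7 mm thick, 23 mm higher than the ribs, at the -x end of the ribs): the point is in the middle between the ribs, on the stop's face towards the row, level with the rib tops. Axes as the tray's. The ribs run 259 mm from here along +x.
- low_centre (a point): white porcelain spotting plate, flat oblong 100 x 56 x 9 mm, about 0.11 kg, a row of three shallow round wells on top; point: its centre, 4.5 mm above its underside; x along its length, y across its width, z up. At the start it is the bottom one of the stack of three, flat on the worktop.
- mid_centre (a point): white porcelain spotting plate, flat oblong 100 x 56 x 9 mm, about 0.11 kg, a row of three shallow round wells on top; point: its centre, 4.5 mm above its underside; x along its length, y across its width, z up. At the start it is the middle one, flush on the bottom plate. Shifted on by more than half its length, a plate tips down by itself; at 65 mm its slope is 8 degrees and its centre 11 mm above the ribs.
- top_centre (a point): white porcelain spotting plate, flat oblong 100 x 56 x 9 mm, about 0.11 kg, a row of three shallow round wells on top; point: its centre, 4.5 mm above its underside; x along its length, y across its width, z up. At the start it is the top one, flush on the middle plate; the stack is 27 mm high, its plates loose on one another.
- jar: bystander: sample jar with a screw lid, 59 mm across, 65 mm high; origin at the centre of its underside
- drop_bottle: bystander: small brown dropper bottle, 40 mm across, 78 mm high; origin at the centre of its underside
- stopper_b: bystander: dark rubber stopper, 33 mm across, 27 mm high; origin at the centre of its underside
- beaker: bystander: clear plastic beaker, 70 x 77 mm, 92 mm high; origin at the centre of its underside

How it is judged:
By the outcome, as a careful person would: the job done as asked, in the order asked, and still so for the second after the job is handed in, with the robot touching nothing.
It also fails if it takes over 58 s, if anything falls off the work surface, if the arm or the gripper's body presses on something with over 40 N, if the wrist force passes 120 N, or if a joint passes its speed limit or range.

## Working session

There is one attempt and no reset: what is moved stays moved. The work goes in short steps, Python scripts to look and compute and a tool call to move; the robot and the scene stay as the last step left them, time stands still between calls to the robot, and variables do not carry over. Pictures are saved under pics/ and viewed, and the job is handed in when it is done.

Besides the shell and the picture viewer there is one more tool, called after "Request:" as name(argument=value, ...) on one line, values as JSON. drive_tool: Moves the arm, as the interface text tells. Its arguments: {"type":"object","properties":{"motion":{"type":"array","items":{"type":"array"}},"newtons":{"type":"number"}},"required":["motion"]}

```bash
mkdir -p pics; python3 - <<'E'
from bench import bot
import cv2
s=bot.state()
for k,v in s.items(): print(k,v)
for n in("side","top"):
    print(n,bot.camera_model(n))
    cv2.imwrite(f"pics/{n}0.png",bot.grab_frame(n)[:,:,::-1])
E
```

```text
clock 0.0
joint_positions [ 1.16245211  0.42668502  0.07384178  1.60657569 -0.03410375  1.11079592
 -0.067114  ]
dq [ 0.00123067 -0.00030245 -0.0011547   0.00077301 -0.00107261 -0.00120128
  0.00098292]
tau [-1.21865734e-03 -9.35844254e+01  3.66573885e+00 -4.54204595e+01
 -4.90610150e-02  1.99049333e-02  7.26609642e-05]
tcp_pos [ 0.17264716 -0.65211485  0.2048205 ]
tool_rot [-5.91157303e-04  9.91638920e-01  1.29042202e-01 -1.16411575e-04]
ft_force [ 0.22803945  0.25741104 -0.20530442]
ft_torque [ 0.02676921 -0.03501162  0.00998064]
finger_gap 0.09392673284172914
side {'vfov': 54.442041002804515, 'cx': 285.81615625503105, 'cy': 207.15257976225567, 'rvec': array([ 2.06886223, -0.03113077,  0.00927186]), 'tvec': array([-0.55847715,  0.13268605,  1.0243857 ])}
top {'vfov': 55.65033336383902, 'cx': 276.0792283065377, 'cy': 210.58740301753895, 'rvec': array([ 2.1516    , -2.11758225,  0.21757853]), 'tvec': array([0.15422502, 0.55935251, 1.12224576])}
```

View pics/side0.png

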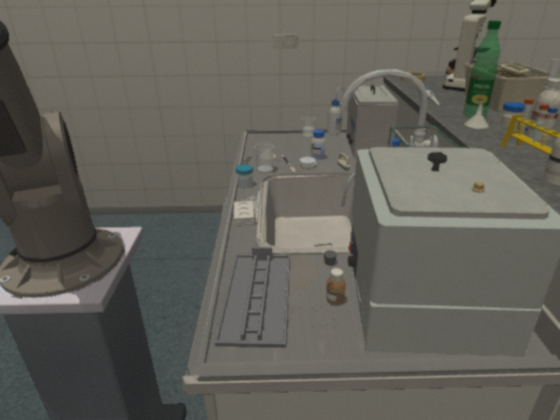

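View pics/top0.png

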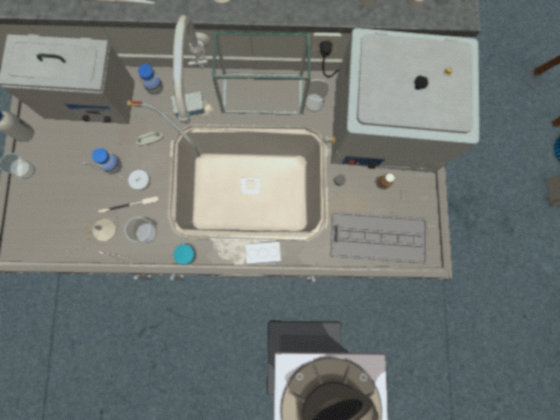

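The side view shows the tray at about (257,297), the plates at (244,210) and the sink. The top view shows the tray at (378,238) and the plates at (263,252). Next I'll project the frame and zoom in.

```bash
cat > h.py <<'E'
import numpy as np, cv2
from bench import bot
def cam(n):
    m=bot.camera_model(n); f=210/np.tan(np.radians(m["vfov"])/2)
    K=np.array([[f,0,m["cx"]],[0,f,m["cy"]],[0,0,1.]])
    return K,cv2.Rodrigues(m["rvec"])[0],m["tvec"]
def proj(n,P):
    K,R,t=cam(n); q=(K@(R@np.atleast_2d(P).T+t[:,None])).T
    return q[:,:2]/q[:,2:]
def ray(n,uv):
    K,R,t=cam(n); d=R.T@np.linalg.inv(K)@np.array([uv[0],uv[1],1.]); return -R.T@t,d
def onz(n,uv,z):
    c,d=ray(n,uv); return c+d*(z-c[2])/d[2]
def crop(n,name,x0,y0,x1,y1,s,img=None):
    img=bot.grab_frame(n) if img is None else img
    cv2.imwrite("pics/"+name,cv2.resize(img[y0:y1,x0:x1,::-1],None,fx=s,fy=s,interpolation=cv2.INTER_CUBIC)); return img
E
python3 - <<'E'
from h import *
for n in("side","top"):
    print(n,ray(n,(280,210)),proj(n,[[0,0,0],[.173,-.652,.205],[.5,0,0],[.5,-.3,0],[.5,.3,0]]).round())
a=cv2.imread("pics/side0.png")[:,:,::-1]; crop("side","s1.png",200,180,360,360,4,a[:-1]) if 0 else crop("side","s1.png",200,190,340,340,4,a)
b=cv2.imread("pics/top0.png")[:,:,::-1]; crop("top","t1.png",230,160,450,280,3.6,b)
np.set_printoptions(suppress=True,precision=4)
for uv in [(263,252),(332,214),(426,220),(425,262),(331,258)]: print(uv,onz("top",uv,.01))
E
```

```text
side (array([ 0.54038011, -0.8508356 ,  0.60244211]), array([ 0.00546861,  0.87522003, -0.48395414])) [[  63.  260.]
 [-137.  505.]
 [ 263.  256.]
 [ 259.  348.]
 [ 265.  201.]]
top (array([0.34345992, 0.18510041, 1.20161111]), array([ 0.18366691, -0.02858317, -0.9826234 ])) [[331. 409.]
 [611. 361.]
 [329. 233.]
 [427. 234.]
 [230. 231.]]
(263, 252) [0.4377 0.1997 0.01  ]
(332, 214) [ 0.5566 -0.0084  0.01  ]
(426, 220) [ 0.5431 -0.2966  0.01  ]
(425, 262) [ 0.4154 -0.2865  0.01  ]
(331, 258) [ 0.423  -0.0039  0.01  ]
```

```bash
ls pics
```

```text
s1.png
side0.png
t1.png
top0.png
```

View pics/s1.png

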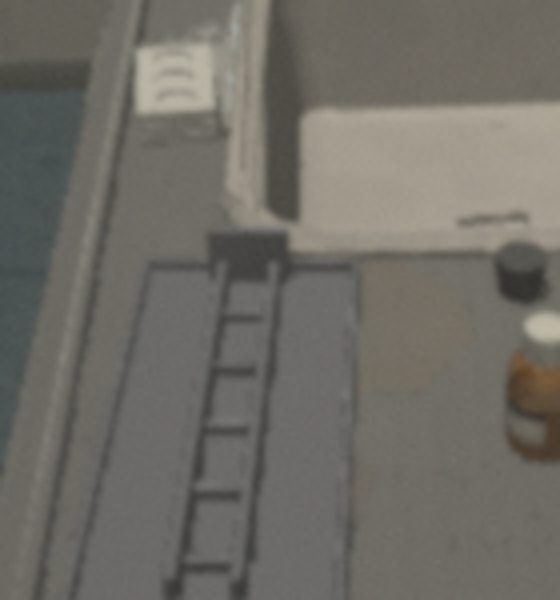

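View pics/t1.png

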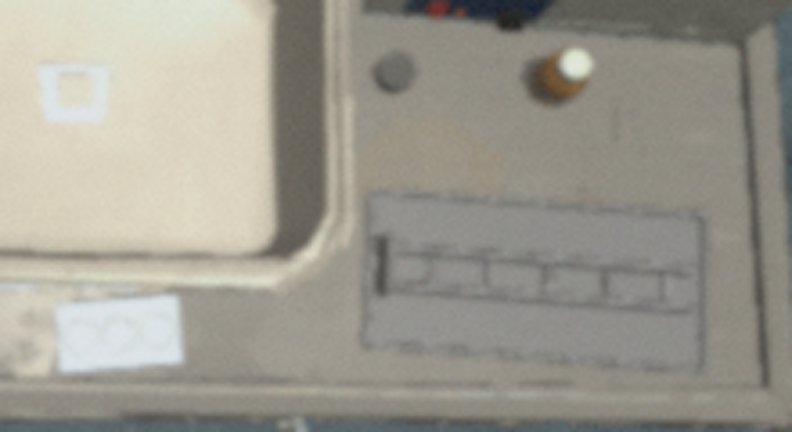

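```bash
python3 - <<'E'
from h import *
np.set_printoptions(suppress=True,precision=4)
im={}
for n in("side","top"):
    a=np.mean([bot.grab_frame(n).astype(float) for _ in range(4)],0); im[n]=a.astype(np.uint8); np.save(f"pics/{n}.npy",im[n])
for n,(x0,y0,x1,y1) in {"top":(242,238,290,268),"side":(230,198,258,224)}.items():
    s=8
    c=cv2.resize(im[n][y0:y1,x0:x1],None,fx=s,fy=s,interpolation=cv2.INTER_CUBIC); g=c[...,2]
    t,m=cv2.threshold(g,0,255,cv2.THRESH_OTSU)
    cs=max(cv2.findContours(m,0,1)[0],key=cv2.contourArea); r=cv2.minAreaRect(cs); b=cv2.boxPoints(r)
    ap=cv2.approxPolyDP(cv2.convexHull(cs),12,True)[:,0]
    d=c.copy(); cv2.polylines(d,[b.astype(int)],1,(255,0,0)); cv2.polylines(d,[ap],1,(0,255,0))
    cv2.imwrite(f"pics/{n}plate.png",d[:,:,::-1])
    f=lambda q:(q+.5)/s-.5+np.array([x0,y0])
    print(n,t)
    for q in ap: print(f(q),onz(n,f(q),.027))
    mm=cv2.moments(m,True); 
    print('c',onz(n,f(np.array(r[0])),.027),r)
crop("side","s2.png",200,225,310,345,5,im["side"]); crop("top","t2.png",320,200,440,280,6.5,im["top"])
crop("side","s3.png",205,160,315,250,7,im["side"])
E
```

```text
top 184.0
[241.5625 241.1875] [0.4672 0.2634 0.027 ]
[243.3125 239.0625] [0.4736 0.2584 0.027 ]
[255.1875 238.4375] [0.476  0.2234 0.027 ]
[277.8125 241.6875] [0.4675 0.1563 0.027 ]
[280.0625 259.6875] [0.4146 0.1489 0.027 ]
[241.5625 262.5625] [0.4045 0.2616 0.027 ]
c [0.4414 0.2073 0.027 ] ((150.5398712158203, 101.39425659179688), (194.162353515625, 311.89910888671875), 86.71076202392578)
side 126.0
[257.4375 197.5625] [0.4784 0.2718 0.027 ]
[257.4375 217.6875] [0.4827 0.1475 0.027 ]
[234.0625 217.6875] [0.4168 0.15   0.027 ]
[234.1875 201.9375] [0.409  0.2455 0.027 ]
c [0.4454 0.2071 0.027 ] ((127.1128158569336, 81.88274383544922), (163.30979919433594, 192.7755126953125), 89.64849090576172)
```

```bash
python3 -c "
import cv2
a=cv2.imread('pics/topplate.png');b=cv2.imread('pics/sideplate.png')
b=cv2.copyMakeBorder(b,0,max(0,a.shape[0]-b.shape[0]),0,0,0);cv2.imwrite('pics/pl.png',cv2.hconcat([a,b[:a.shape[0]]]))"
```

```text
(no output)
```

View pics/pl.png

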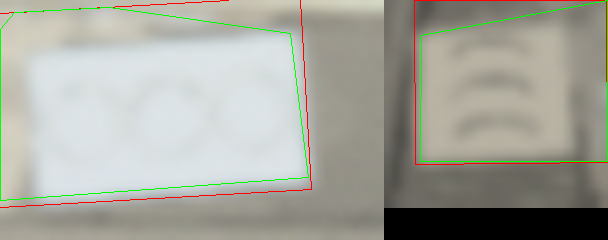

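View pics/s3.png

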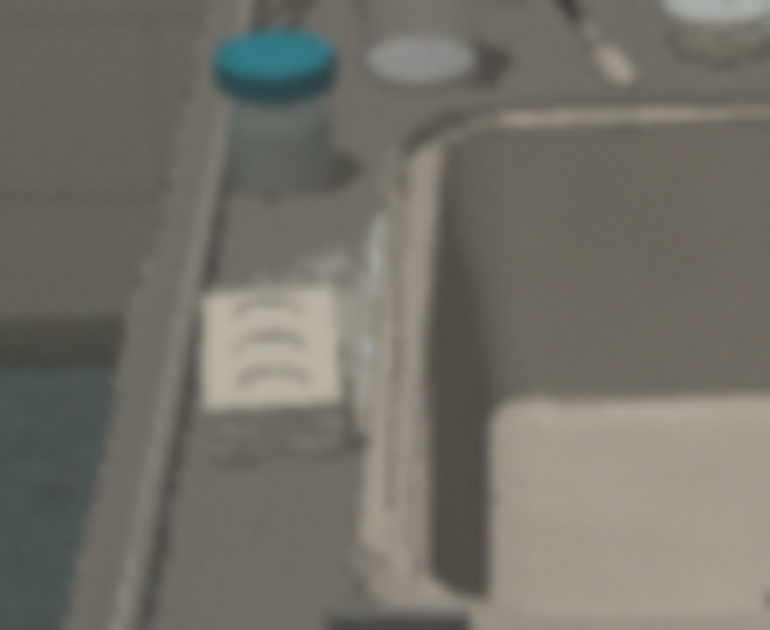

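View pics/s2.png

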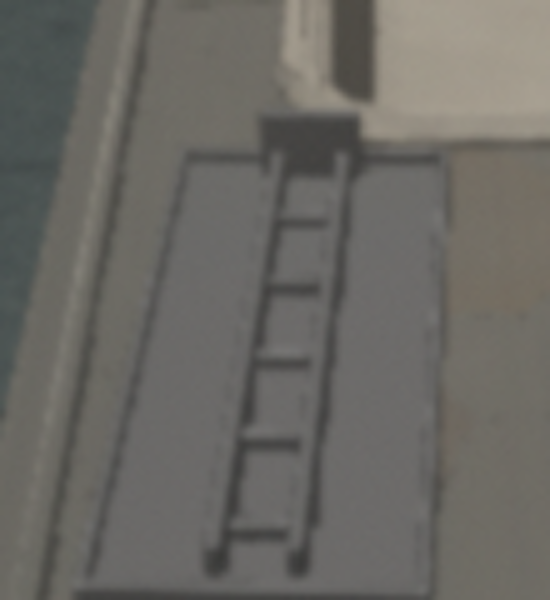

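View pics/t2.png

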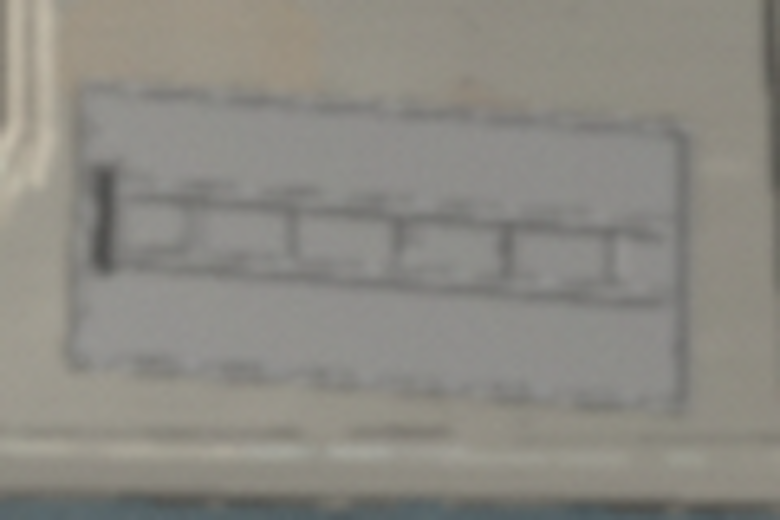

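```bash
python3 - <<'E'
from h import *
np.set_printoptions(suppress=True,precision=4,linewidth=160)
top=np.load("pics/top.npy");side=np.load("pics/side.npy")
# top plate corners via thresholds
for n,im,(x0,y0,x1,y1),ch,th in (("top",top,(238,236,290,268),2,197),("side",side,(228,196,262,224),0,150)):
    s=8;c=cv2.resize(im[y0:y1,x0:x1],None,fx=s,fy=s,interpolation=cv2.INTER_CUBIC)
    for th in ((190,197,204) if n=="top" else (140,150,158)):
        m=(c[...,ch]>th).astype(np.uint8); m=cv2.morphologyEx(m,cv2.MORPH_OPEN,np.ones((25,25)))
        cs=max(cv2.findContours(m,0,1)[0],key=cv2.contourArea); 
        b=cv2.boxPoints(cv2.minAreaRect(cs)); w=np.array([onz(n,(q+.5)/s-.5+np.array([x0,y0]),.027) for q in b])
        print(n,th,'ctr',w.mean(0),'sides',np.linalg.norm(w[1]-w[0]),np.linalg.norm(w[2]-w[1])); print(w[:,:2].tolist())
g=lambda a:cv2.cvtColor(a,cv2.COLOR_RGB2GRAY).astype(int)
T,S=g(top),g(side)
for u in (300,340,380,420): print('top col',u,list(zip(range(258,276),T[258:276,u])))
for v in (220,240,300,320): print('side row',v,list(zip(range(205,245),S[v,205:245])))
E
```

```text
top 190 ctr [0.4358 0.2026 0.027 ] sides 0.10607780974340181 0.06016674768979
[[0.4635440676536565, 0.25700063329457123], [0.4680616619118806, 0.15101906384933508], [0.40793974712381076, 0.14869680422067139], [0.4036059735798919, 0.2537053173004132]]
top 197 ctr [0.4357 0.2016 0.027 ] sides 0.10212358647874786 0.05678430362296468
[[0.4600324794171671, 0.25478338260262245], [0.4678906518908838, 0.15296257902763777], [0.4112584444648652, 0.14880924061120174], [0.4036275602111633, 0.24975968474266044]]
top 204 ctr [0.4357 0.2012 0.027 ] sides 0.09980066805527352 0.05524441324484777
[[0.4588603378654239, 0.25344387655755274], [0.46749864965391724, 0.1540177586924582], [0.41244437496731234, 0.14943823540947698], [0.40403806316777335, 0.24804117164443532]]
side 140 ctr [0.4503 0.2027 0.027 ] sides 0.0839374604896965 0.13041899341479005
[[0.40467683876119964, 0.2696057625205486], [0.4885506616070163, 0.26633787104623075], [0.49218278327235954, 0.1359694640776128], [0.41596493867439005, 0.13882535193365753]]
side 150 ctr [0.4416 0.2018 0.027 ] sides 0.06398828705636715 0.10200757274281623
[[
[... 4887 characters left out ...]
, (213, np.int64(85)), (214, np.int64(97)), (215, np.int64(104)), (216, np.int64(105)), (217, np.int64(105)), (218, np.int64(103)), (219, np.int64(100)), (220, np.int64(100)), (221, np.int64(92)), (222, np.int64(83)), (223, np.int64(93)), (224, np.int64(103)), (225, np.int64(104)), (226, np.int64(106)), (227, np.int64(105)), (228, np.int64(105)), (229, np.int64(105)), (230, np.int64(106)), (231, np.int64(106)), (232, np.int64(106)), (233, np.int64(105)), (234, np.int64(106)), (235, np.int64(106)), (236, np.int64(107)), (237, np.int64(106)), (238, np.int64(106)), (239, np.int64(106)), (240, np.int64(106)), (241, np.int64(105)), (242, np.int64(100)), (243, np.int64(102)), (244, np.int64(104))]
```

```bash
python3 - <<'E'
from h import *
np.set_printoptions(suppress=True,precision=4,linewidth=160)
def pl(n,a,b):
    c,d=ray(n,a);_,e=ray(n,b);k=np.cross(d,e);k/=np.linalg.norm(k);return k,k@c
for nm,t,s in (("dark",((300,265.1),(400,266.4)),((231,220),(212.3,320))),("bright",((300,268),(380,269)),((227.3,220),(207,320)))):
    k1,o1=pl("top",*t);k2,o2=pl("side",*s)
    for y in (.25,.2,.15,-.1):
        A=np.array([k1,k2,[0,1,0]]);print(nm,np.linalg.solve(A,[o1,o2,y]))
for uv in [(300,265.1),(300,268)]: print(onz("top",uv,0))
for uv in [(231,220),(212.3,320),(227.3,220)]: print(onz("side",uv,0))
# tray
f=lambda p:(np.array(p)+.5)/6.5-.5+[320,200]
for z,ps in ((.011,[(82,88),(688,125),(682,408),(70,365)]),(.043,[(100,168),(115,168),(97,272),(112,272)]),(.02,[(658,237),(658,300),(115,200),(120,262)])):
    for p in ps: print('t',z,p,onz("top",f(p),z))
g=lambda p:(np.array(p)+.5)/5-.5+[200,225]
for z,ps in ((.011,[(185,157),(445,157),(432,595),(78,590)]),(.043,[(261,117),(360,117)]),(.02,[(215,550),(299,550),(277,165),(345,165)])):
    for p in ps: print('s',z,p,onz("side",g(p),z))
E
```

```text
dark [ 0.4011  0.25   -0.0095]
dark [ 0.4012  0.2    -0.0086]
dark [ 0.4012  0.15   -0.0078]
dark [ 0.4016 -0.1    -0.0035]
bright [ 0.3921  0.25   -0.0018]
bright [ 0.3921  0.2    -0.0009]
bright [0.3922 0.15   0.0001]
bright [ 0.3927 -0.1     0.0046]
[0.401  0.0881 0.    ]
[0.3924 0.0881 0.    ]
[0.4031 0.1837 0.    ]
[ 0.402  -0.2222  0.    ]
[0.3923 0.1841 0.    ]
t 0.011 (82, 88) [ 0.5592 -0.0089  0.011 ]
t 0.011 (688, 125) [ 0.5466 -0.2946  0.011 ]
t 0.011 (682, 408) [ 0.4143 -0.2846  0.011 ]
t 0.011 (70, 365) [ 0.4296 -0.0018  0.011 ]
t 0.043 (100, 168) [ 0.5166 -0.0114  0.043 ]
t 0.043 (115, 168) [ 0.5168 -0.0183  0.043 ]
t 0.043 (97, 272) [ 0.4693 -0.0094  0.043 ]
t 0.043 (112, 272) [ 0.4694 -0.0162  0.043 ]
t 0.02 (658, 237) [ 0.4922 -0.2741  0.02  ]
t 0.02 (658, 300) [ 0.463  -0.2726  0.02  ]
t 0.02 (115, 200) [ 0.5053 -0.0221  0.02  ]
t 0.02 (120, 262) [ 0.4765 -0.024   0.02  ]
s 0.011 (185, 157) [ 0.4359 -0.0136  0.011 ]
s 0.011 (445, 157) [ 0.5652 -0.0182  0.011 ]
s 0.011 (432, 595) [ 0.5512 -0.3     0.011 ]
s 0.011 (78, 590) [ 0.4179 -0.2932  0.011 ]
s 0.043 (261, 117) [ 0.4758 -0.0268  0.043 ]
s 0.043 (360, 117) [ 0.5238 -0.0286  0.043 ]
s 0.02 (215, 550) [ 0.4693 -0.2836  0.02  ]
s 0.02 (299, 550) [ 0.5012 -0.2846  0.02  ]
s 0.02 (277, 165) [ 0.4828 -0.0346  0.02  ]
s 0.02 (345, 165) [ 0.516  -0.0358  0.02  ]
```

```bash
cat >> h.py <<'E'
from scipy.spatial.transform import Rotation as Ro
np.set_printoptions(suppress=True,precision=4,linewidth=160)
def cur():
    s=bot.state(); q=s["tool_rot"]; return np.array(s["tcp_pos"]),Ro.from_quat([q[1],q[2],q[3],q[0]]),s
def down(yaw,tilt=None):
    return Ro.from_euler("z",yaw,degrees=True)*Ro.from_euler("x",180,degrees=True)
def to(p,yaw):
    P,R,s=cur(); 
    d=R.inv().apply(np.array(p)-P)*100; w=(R.inv()*down(yaw)).as_rotvec(degrees=True)
    print("shift cm",d.round(2),"turn",w.round(2)); return d,w
def st():
    P,R,s=cur(); m=R.as_matrix()
    print("t",round(s["clock"],3),"tcp",P,"yawx",np.degrees(np.arctan2(m[1,0],m[0,0])).round(2),"z",m[:,2],"F",s["ft_force"].round(2),"M",s["ft_torque"].round(2),"gap",round(s["finger_gap"],4),"q",s["joint_positions"].round(2))
E
python3 -c "
from h import *
st(); to([.46,-.25,.22],60); to([.4375,.2015,.2],94.9)"
```

```text
t 0.5 tcp [ 0.1727 -0.6525  0.2054] yawx 14.83 z [-0.      0.0001 -1.    ] F [-0.11  0.03 -0.86] M [-0.01 -0.    0.02] gap 0.0941 q [ 1.16  0.43  0.07  1.61 -0.03  1.11 -0.07]
shift cm [ 38.07 -31.55  -1.46] turn [ -0.01  -0.   -45.17]
shift cm [ 47.45 -75.78   0.55] turn [ -0.01  -0.01 -80.07]
```

Request:
drive_tool(motion=[[[38,-31.5,-1.5],[0,0,-45],100],[[38,-31.5,-1.5],[0,0,-45],100],[[38,-31.5,-1.5],[0,0,-45],100],[[38,-31.5,-1.5],[0,0,-45],100],[[38,-31.5,-1.5],[0,0,-45],100]])

```text
clock: 1.12
tcp_pos: [0.3551, -0.3966, 0.2154]
tool_rot: [0.0, 0.866, 0.5, 0.0]
ft_force: [-0.1, -0.6, 0.3]
finger_gap: 0.0941
```

```bash
python3 -c "
from h import *
st(); to([.45,0,.2],80); to([.4375,.2015,.15],94.9)"
```

```text
t 1.125 tcp [ 0.3551 -0.3966  0.2154] yawx 60.02 z [ 0.0004 -0.0006 -1.    ] F [-0.1  -0.61  0.32] M [-0.07 -0.1  -0.04] gap 0.0941 q [ 0.9   0.19 -0.21  1.9   0.05  1.05  0.15]
shift cm [ 39.1  -11.59   1.52] turn [  0.04   0.02 -19.98]
shift cm [ 55.93 -22.75   6.51] turn [  0.03   0.03 -34.88]
```

Request:
drive_tool(motion=[[[39,-11.6,1.5],[0,0,-20],100],[[39,-11.6,1.5],[0,0,-20],100],[[39,-11.6,1.5],[0,0,-20],100],[[39,-11.6,1.5],[0,0,-20],100],[[39,-11.6,1.5],[0,0,-20],100]])

```text
clock: 1.75
tcp_pos: [0.4279, -0.0929, 0.2038]
tool_rot: [0.001, 0.767, 0.641, 0.0]
ft_force: [0.9, -0.2, 0.1]
finger_gap: 0.0939
```

```bash
python3 -c "
from h import *
st();  to([.4375,.2015,.15],94.9)"
```

```text
t 1.75 tcp [ 0.4279 -0.0929  0.2038] yawx 79.81 z [ 0.001  -0.0006 -1.    ] F [ 0.91 -0.21  0.12] M [-0.03 -0.13  0.02] gap 0.0939 q [ 0.57  0.06 -0.52  2.09  0.04  1.   -0.15]
shift cm [29.15 -4.28  5.37] turn [  0.06   0.03 -15.09]
```

Request:
drive_tool(motion=[[[29.1,-4.3,5.4],[0,0,-15.1],72],[[29.1,-4.3,5.4],[0,0,-15.1],72],[[29.1,-4.3,5.4],[0,0,-15.1],72],[[29.1,-4.3,5.4],[0,0,-15.1],72],[[29.1,-4.3,5.4],[0,0,-15.1],72]])

```text
clock: 2.38
tcp_pos: [0.4366, 0.2017, 0.1494]
tool_rot: [0.0, 0.676, 0.737, 0.0]
ft_force: [0.7, -0.7, 0.6]
finger_gap: 0.0674
```

```bash
python3 -c "
from h import *
st();  to([.4375,.2015,.05],94.9)
P,R,s=cur()
for n in('side','top'): print(proj(n,P))
crop('side','s4.png',190,120,310,250,4.6); crop('top','t4.png',210,200,320,280,7)"
```

```text
t 2.375 tcp [0.4366 0.2017 0.1494] yawx 94.97 z [ 0.0006  0.0005 -1.    ] F [ 0.74 -0.74  0.61] M [-0.07 -0.12  0.01] gap 0.0674 q [ 0.11  0.25 -0.77  2.05  0.22  0.92 -0.69]
shift cm [-0.03  0.08  9.94] turn [ 0.04 -0.03  0.07]
[[239.8129 170.2764]]
[[261.6692 248.2143]]
```

View pics/s4.png

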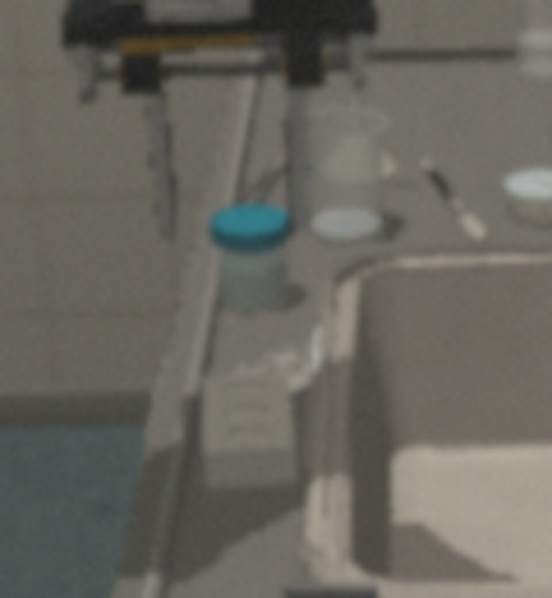

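View pics/t4.png

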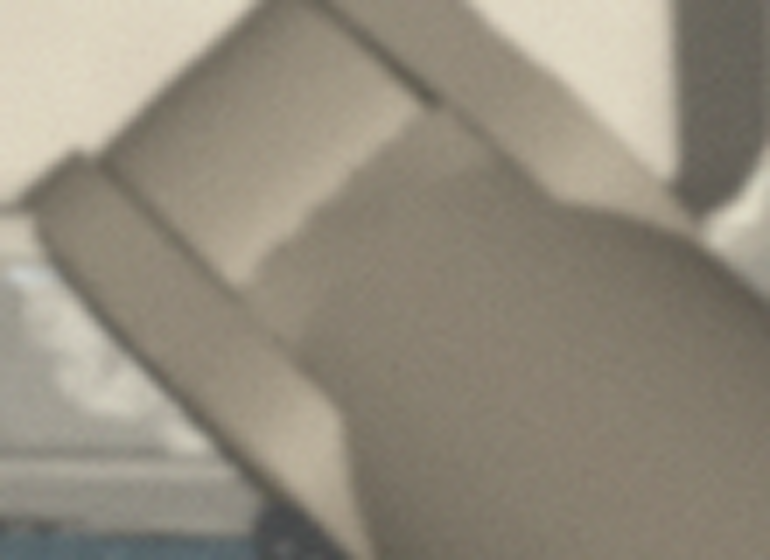

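Request:
drive_tool(motion=[[[0,0.1,6],[0,0,0],72],[[0,0.1,11],[0,0,0],72],[[0,0.1,11.4],[0,0,0],72]])

```text
clock: 2.85
tcp_pos: [0.4359, 0.1983, 0.0334]
tool_rot: [-0.001, 0.676, 0.737, -0.002]
ft_force: [0.9, 0.7, -0.3]
finger_gap: 0.0679
```

```bash
python3 -c "
from h import *
st();  to([.4375,.2015,.006],94.9)
P,R,s=cur()
crop('side','s5.png',205,150,285,230,7)"
```

```text
t 2.85 tcp [0.4359 0.1983 0.0334] yawx 94.95 z [-0.0049 -0.0016 -1.    ] F [ 0.85  0.69 -0.26] M [-0.   -0.09  0.03] gap 0.0679 q [ 0.01  0.43 -0.67  2.14  0.42  0.7  -0.86]
shift cm [0.3  0.2  2.74] turn [-0.29  0.07  0.05]
```

View pics/s5.png

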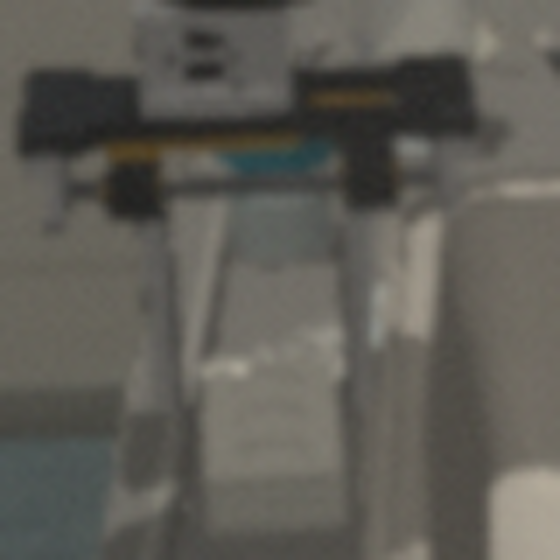

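Request:
drive_tool(motion=[[[0.3,0.2,0],[-0.3,0,0],72],[[0.3,0.2,1.2],[-0.3,0,0],72],[[0.3,0.2,2.1],[-0.3,0,0],72],[[0.3,0.2,2.1],[-0.3,0,0],72]])

```text
clock: 3.4
tcp_pos: [0.4391, 0.2023, 0.014]
tool_rot: [0.002, 0.676, 0.737, 0.002]
ft_force: [-0.5, -0.2, 0.5]
finger_gap: 0.0673
```

```bash
python3 -c "
from h import *
st();  to([.4375,.2015,.004],94.9)"
```

```text
t 3.4 tcp [0.4391 0.2023 0.014 ] yawx 94.93 z [ 0.0044  0.     -1.    ] F [-0.52 -0.16  0.51] M [-0.08 -0.1  -0.04] gap 0.0673 q [-0.02  0.47 -0.65  2.15  0.46  0.66 -0.91]
shift cm [-0.06 -0.17  1.  ] turn [0.25 0.02 0.03]
```

Request:
drive_tool(motion=[[[0,0,0.5],[0,0,0],72],[[0,0,0.9],[0,0,0],72],[[0,0,0.9],[0,0,0],72]])

```text
clock: 3.78
tcp_pos: [0.4393, 0.2025, 0.0052]
tool_rot: [0.002, 0.676, 0.737, 0.002]
ft_force: [0.6, 0.2, -0.6]
finger_gap: 0.0676
```

```bash
python3 -c "
from h import *
st();  to([.4375,.2015,.004],94.9)"
```

```text
t 3.775 tcp [0.4393 0.2025 0.0052] yawx 94.93 z [ 0.0047  0.0003 -1.    ] F [ 0.59  0.22 -0.55] M [-0.03 -0.08  0.01] gap 0.0676 q [-0.04  0.48 -0.63  2.15  0.48  0.64 -0.92]
shift cm [-0.08 -0.19  0.12] turn [0.27 0.01 0.03]
```

Request:
drive_tool(motion=[[[0,-0.1,0.1],[0.3,0,0],50],[[0,-0.1,0.1],[0.3,0,0],50],[[0,-0.1,0.1],[0.3,0,0],50],[[0,-0.1,0.1],[0.3,0,0],50]], newtons=15)

```text
clock: 4.28
tcp_pos: [0.4385, 0.2024, 0.0045]
tool_rot: [-0.0, 0.676, 0.737, -0.0]
ft_force: [-0.0, 0.9, -2.1]
finger_gap: 0.0563
```

Request:
drive_tool(motion=[[[0,0,0],[0,0,0],50],[[0,0,0],[0,0,0],50],[[0,0,0],[0,0,0],50]], newtons=40)

```text
clock: 4.65
tcp_pos: [0.4386, 0.2024, 0.0045]
tool_rot: [0.0, 0.676, 0.737, 0.0]
ft_force: [0.0, 0.4, -2.9]
finger_gap: 0.0557
```

```bash
python3 -c "
from h import *
st();"
```

```text
t 4.65 tcp [0.4386 0.2024 0.0045] yawx 94.93 z [ 0.0001  0.     -1.    ] F [ 0.04  0.39 -2.93] M [ 0.01 -0.09 -0.02] gap 0.0557 q [-0.03  0.49 -0.63  2.15  0.48  0.64 -0.92]
```

Gap 56 mm: gripped. Lifting.

Request:
drive_tool(motion=[[[0,0,-1.5],[0,0,0],50],[[0,0,-4],[0,0,0],50],[[0,0,-7],[0,0,0],50],[[0,0,-9],[0,0,0],50],[[0,0,-9],[0,0,0],50]])

```text
clock: 5.28
tcp_pos: [0.4395, 0.2028, 0.0963]
tool_rot: [0.001, 0.676, 0.737, 0.001]
ft_force: [0.8, -0.3, -2.8]
finger_gap: 0.0558
```

```bash
python3 -c "
from h import *
st(); crop('side','s6.png',205,130,285,230,6)"
```

```text
t 5.275 tcp [0.4395 0.2028 0.0963] yawx 94.91 z [ 0.0031  0.0008 -1.    ] F [ 0.77 -0.34 -2.75] M [-0.04 -0.07  0.05] gap 0.0558 q [ 0.07  0.34 -0.74  2.09  0.31  0.82 -0.77]
```

View pics/s6.png

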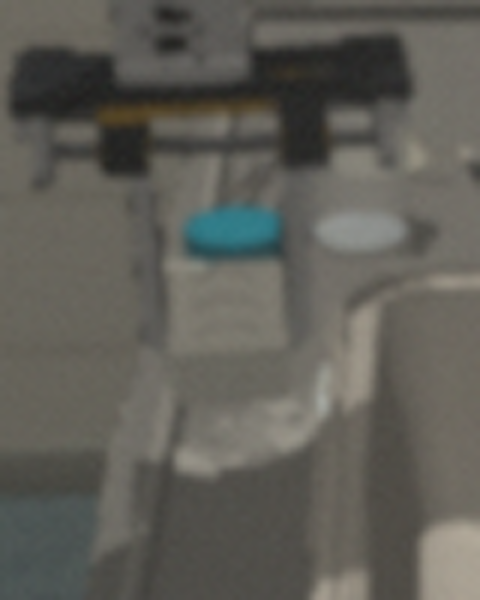

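```bash
python3 -c "
from h import *
to([.4915,-.084,.12],87.1)"
```

```text
shift cm [-28.98   2.79  -2.48] turn [ 0.09 -0.01  7.8 ]
```

Request:
drive_tool(motion=[[[-2,0.2,-1.5],[0,0,1],50],[[-6,0.6,-2.5],[0,0,2],50],[[-10,1,-2.5],[0,0,3],50],[[-14,1.4,-2.5],[0,0,4],50],[[-18,1.8,-2.5],[0,0,5],50]])

```text
clock: 5.95
tcp_pos: [0.4715, 0.0233, 0.1187]
tool_rot: [-0.0, 0.708, 0.707, -0.0]
ft_force: [0.7, 0.9, -3.6]
finger_gap: 0.0556
```

```bash
python3 -c "
from h import *
st();to([.4915,-.084,.075],87.1)"
```

```text
t 5.95 tcp [0.4715 0.0233 0.1187] yawx 89.9 z [-0.0012  0.0001 -1.    ] F [ 0.66  0.92 -3.59] M [-0.06 -0.16  0.08] gap 0.0556 q [ 0.41  0.27 -0.67  2.1   0.22  0.84 -0.4 ]
shift cm [-10.73   2.03   4.36] turn [-0.07 -0.    2.8 ]
```

Request:
drive_tool(motion=[[[-4,0.8,1.5],[0,0,1.5],50],[[-8,1.6,3],[0,0,2.8],50],[[-10.5,2,4.3],[0,0,2.8],50],[[-10.7,2,4.3],[0,0,2.8],50],[[-10.7,2,4.3],[0,0,2.8],50]])

```text
clock: 6.58
tcp_pos: [0.4917, -0.0814, 0.0763]
tool_rot: [-0.0, 0.724, 0.69, 0.0]
ft_force: [0.3, 0.2, -3.0]
finger_gap: 0.0557
```

```bash
python3 -c "
from h import *
st();P,R,s=cur();to([.4915,-.084,.045],87.1)
print(proj('side',P),proj('top',P))
crop('side','s7.png',200,190,310,345,3.8);crop('top','t7.png',310,190,440,280,6)"
```

```text
t 6.575 tcp [ 0.4917 -0.0814  0.0763] yawx 87.19 z [-0.0004  0.0007 -1.    ] F [ 0.28  0.2  -2.99] M [-0.11 -0.15  0.04] gap 0.0557 q [ 0.53  0.36 -0.58  2.08  0.28  0.77 -0.28]
shift cm [-0.26 -0.    3.13] turn [-0.03 -0.04  0.09]
[[257.002  249.2758]] [[361.407  232.7947]]
```

View pics/s7.png

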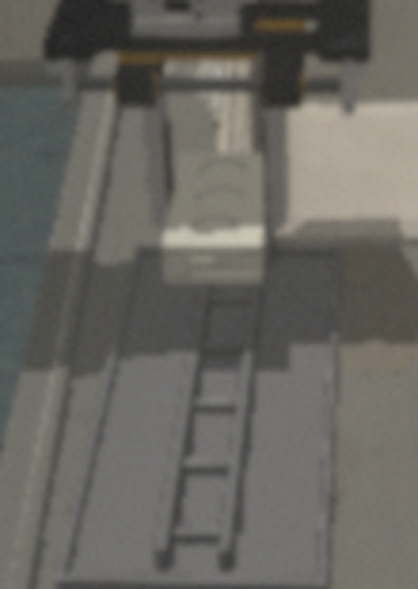

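View pics/t7.png

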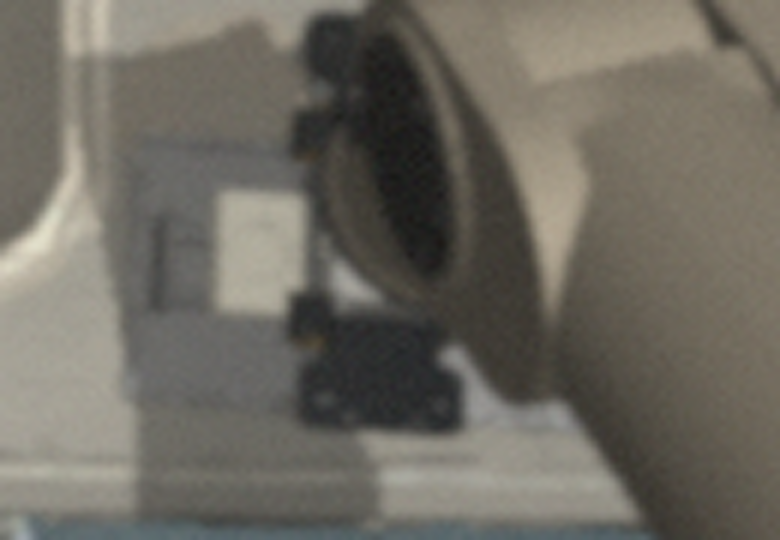

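```bash
python3 -c "
from h import *
f=lambda p:(np.array(p)+.5)/6-.5+[310,190]
P,R,s=cur();M=R.as_matrix();print(P,M[:,0],M[:,1])
a=onz('top',f((216,189)),.0988);b=onz('top',f((211,313)),.0988);m=(a+b)/2;print('plate end',a,b,np.linalg.norm(a-b),'rel tcp along,across',(m-P)@M[:,0],(m-P)@M[:,1])
for z in (.043,.02):
  a=onz('top',f((161,212)),z);b=onz('top',f((157,311)),z);m=(a+b)/2;print('stop',z,a,b,np.linalg.norm(a-b),m)
g=lambda p:(np.array(p)+.5)/3.8-.5+[200,190]
a=onz('side',g((165,230)),.0988);b=onz('side',g((265,230)),.0988);m=(a+b)/2;print('side front end',a,b,'rel',(m-P)@M[:,0],(m-P)@M[:,1])
a=onz('side',g((165,283)),.0718);b=onz('side',g((263,283)),.0718);m=(a+b)/2;print('side front end low',a,b,'rel',(m-P)@M[:,0],(m-P)@M[:,1])
"
```

```text
[ 0.492  -0.0812  0.0767] [0.0484 0.9988 0.0004] [ 0.9988 -0.0484  0.0005]
plate end [ 0.5212 -0.0321  0.0988] [ 0.4628 -0.0288  0.0988] 0.058508777960872706 rel tcp along,across 0.05066143180185039 -0.0024459837057253836
stop 0.043 [ 0.5182 -0.0158  0.043 ] [ 0.4693 -0.0131  0.043 ] 0.048957446899726795 [ 0.4938 -0.0144  0.043 ]
stop 0.02 [ 0.5217 -0.0197  0.02  ] [ 0.4718 -0.0171  0.02  ] 0.04992931853636634 [ 0.4968 -0.0184  0.02  ]
side front end [ 0.4637 -0.1166  0.0988] [ 0.5206 -0.1187  0.0988] rel -0.0364197216997255 0.001951627723675449
side front end low [ 0.463  -0.1304  0.0718] [ 0.5189 -0.1324  0.0718] rel -0.05021256082270196 0.0014391671767999181
```

```bash
python3 - <<'E'
from h import *
side=np.load("pics/side.npy");top=np.load("pics/top.npy")
crop("side","s8.png",240,255,285,300,13,side);crop("top","t8.png",355,222,405,252,15,top)
E
```

```text
(no output)
```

View pics/s8.png

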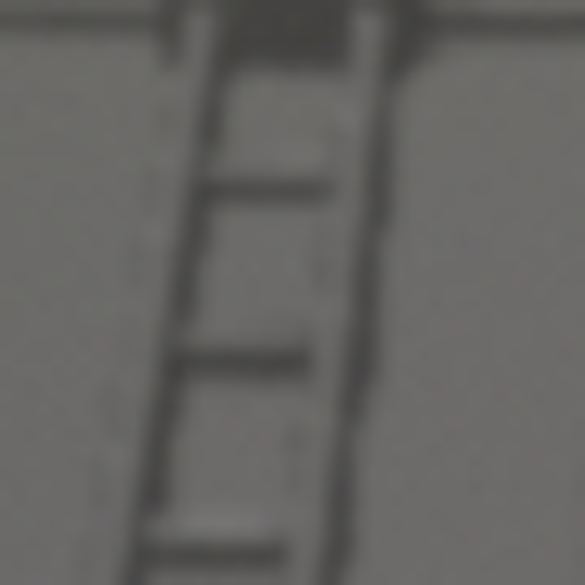

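View pics/t8.png

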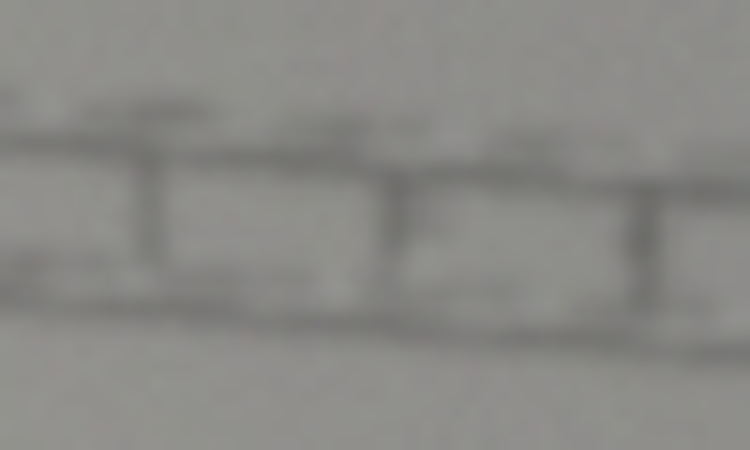

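```bash
python3 - <<'E'
from h import *
g=lambda p:(np.array(p)+.5)/13-.5+[240,255]
f=lambda p:(np.array(p)+.5)/15-.5+[355,222]
u=np.array([-.0506,-.9987,0]); n=np.array([.9987,-.0506,0])
for r,a,b in ((190,193,366),(360,169,346),(500,146,326)):
    A=onz('side',g((a,r)),.02);B=onz('side',g((b,r)),.02);c=(A+B)/2-.0035*n;print('side',A,B,'centre',c,'at y=-.15',c+u*((-.15-c[1])/u[1]), 'corr', -.0017)
for col,a,b in ((100,136,297),(400,163,316),(640,178,338)):
    A=onz('top',f((col,a)),.02);B=onz('top',f((col,b)),.02);c=(A+B)/2+.0035*n;print('top',A,B,'centre',c,'at y=-.15',c+u*((-.15-c[1])/u[1]),'corr +.0024')
E
```

```text
side [ 0.4833 -0.0807  0.02  ] [ 0.5143 -0.0818  0.02  ] centre [ 0.4953 -0.0811  0.02  ] at y=-.15 [ 0.4918 -0.15    0.02  ] corr -0.0017
side [ 0.4811 -0.1284  0.02  ] [ 0.5115 -0.1295  0.02  ] centre [ 0.4928 -0.1288  0.02  ] at y=-.15 [ 0.4917 -0.15    0.02  ] corr -0.0017
side [ 0.479  -0.1646  0.02  ] [ 0.5088 -0.1657  0.02  ] centre [ 0.4904 -0.165   0.02  ] at y=-.15 [ 0.4911 -0.15    0.02  ] corr -0.0017
top [ 0.5057 -0.0943  0.02  ] [ 0.4733 -0.0935  0.02  ] centre [ 0.493  -0.0941  0.02  ] at y=-.15 [ 0.4902 -0.15    0.02  ] corr +.0024
top [ 0.5013 -0.1546  0.02  ] [ 0.4705 -0.1535  0.02  ] centre [ 0.4894 -0.1542  0.02  ] at y=-.15 [ 0.4896 -0.15    0.02  ] corr +.0024
top [ 0.499  -0.2029  0.02  ] [ 0.4669 -0.2016  0.02  ] centre [ 0.4865 -0.2024  0.02  ] at y=-.15 [ 0.4891 -0.15    0.02  ] corr +.0024
```

```bash
python3 -c "
from h import *
st();to([.4947,-.081,.028],86.9)"
```

```text
t 6.675 tcp [ 0.492  -0.0812  0.0767] yawx 87.23 z [ 0.0005  0.0003 -1.    ] F [-0.25  0.01 -2.92] M [-0.01 -0.04 -0.01] gap 0.0559 q [ 0.53  0.36 -0.58  2.08  0.28  0.77 -0.28]
shift cm [0.03 0.27 4.87] turn [ 0.03 -0.02  0.33]
```

Request:
drive_tool(motion=[[[0,0.3,2],[0,0,0.3],50],[[0,0.3,4],[0,0,0.3],50],[[0,0.3,4.8],[0,0,0.3],50],[[0,0.3,4.8],[0,0,0.3],50]])

```text
clock: 7.18
tcp_pos: [0.4944, -0.0821, 0.0278]
tool_rot: [-0.001, 0.726, 0.687, -0.0]
ft_force: [-0.1, 0.1, -2.5]
finger_gap: 0.056
```

```bash
python3 -c "
from h import *
st();P,R,s=cur()
crop('side','s9.png',225,225,295,320,6);crop('top','t9.png',320,210,370,250,12)"
```

```text
t 7.175 tcp [ 0.4944 -0.0821  0.0278] yawx 86.86 z [-0.0012  0.0005 -1.    ] F [-0.11  0.12 -2.47] M [-0.04 -0.09  0.01] gap 0.056 q [ 0.49  0.44 -0.54  2.11  0.36  0.68 -0.34]
```

View pics/s9.png

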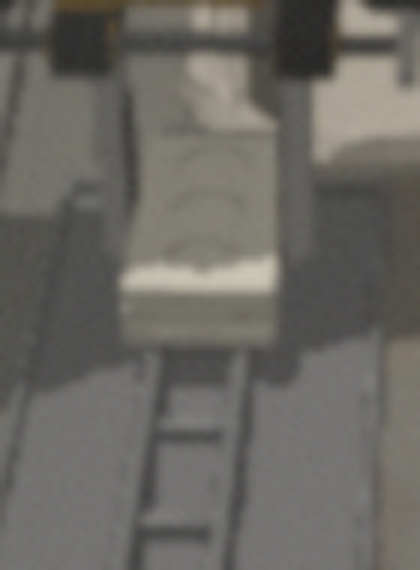

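View pics/t9.png

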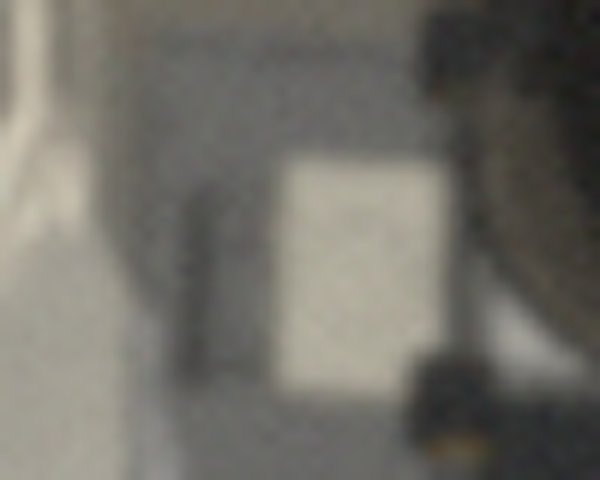

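```bash
python3 - <<'E'
from h import *
T=np.mean([bot.grab_frame('top').astype(float) for _ in range(3)],0).astype(np.uint8);S=np.mean([bot.grab_frame('side').astype(float) for _ in range(3)],0).astype(np.uint8)
g=lambda a:cv2.cvtColor(a,cv2.COLOR_RGB2GRAY).astype(int)
t,s=g(T),g(S)
print('top rows 220-246, cols 333..340');
for v in range(220,247): print(v,t[v,332:362])
for v in range(284,296,2): print(v,s[v,240:280])
print('plate bottom rows'); 
for v in (278,280): print(v,s[v,240:280])
print(g(np.load('pics/top.npy'))[220:247,332:340])
E
```

```text
top rows 220-246, cols 333..340
220 [ 95  99 100 103 106 106 105 104 104 106 105 103 102 104 104 104 103 103 103 103 102 102 102  97  88  74  65  64  73  76]
221 [ 95 100 102 102 106 105 105 104 104 107 104 105 106 104 106 107 105 104 105 104 107 105 101  97  85  74  64  65  72  75]
222 [ 97 104 105 103 105 104 106 105 105 105 108 112 118 121 121 120 118 117 116 113 112 111 109 102  89  76  62  62  73  77]
223 [ 97 104 101 104 105 102 104 104 104 107 110 123 136 146 145 145 144 142 139 135 133 132 129 123 109  87  68  63  74  78]
224 [ 98  99 102 103 102 101  99 102 102 107 115 130 148 161 165 164 164 163 160 159 159 157 155 148 135 106  77  65  72  78]
225 [ 96  98  99  98  95  91  94  99 101 106 115 133 155 166 171 171 170 170 170 169 170 168 169 162 146 114  81  68  71  75]
226 [ 96 100  96  93  86  87  90  95 100 101 112 134 155 167 172 171 170 171 172 172 172 170 170 164 146 113  82  64  66  72]
227 [ 96 100  99  88  79  83  90  98  97  98 109 132 155 168 170 170 169 169 168 170 170 168 171 163 146 113  81  64  62  71]
228 [ 96  99  96  86  79  83  93  98  98  99 107 131 155 167
[... 3933 characters left out ...]
 [122 116 104  88  83 102 123 130]
 [124 116 103  87  83 103 127 136]
 [125 119 103  85  82 105 128 136]
 [129 126 109  88  82 102 123 129]
 [133 132 116  93  83 104 124 132]
 [132 133 122  96  84 102 124 136]
 [129 132 119  94  83 105 125 137]
 [131 130 115  91  87 105 126 137]
 [135 124 108  85  85 108 126 137]
 [137 124 102  83  86 109 127 137]
 [139 126 101  83  86 109 125 133]
 [136 124  99  79  88 108 124 128]
 [134 123  97  81  86 109 122 126]
 [129 120 103  87  88 105 117 123]
 [128 126 116 103  98 112 125 132]
 [131 133 129 123 122 132 140 143]
 [135 139 141 141 141 145 145 146]
 [138 141 144 146 146 146 146 148]
 [138 142 146 147 148 147 147 147]
 [137 141 146 148 148 147 149 147]]
```

```bash
python3 - <<'E'
from h import *
P,R,s=cur();print(P)
u=np.array([-.054,-.9985,0]); n=np.array([.9985,-.054,0])
a=onz('top',(336,233.1),.043);b=onz('top',(349,232.5),.0503)
print(a,b,'plate-stop across',(b-a)@n)
for r,x,y in ((290,250.4,265),(294,249.6,264.3)):
    A=onz('side',(x,r),.02);B=onz('side',(y,r),.02);c=(A+B)/2-.0035*n
    for z,rr,l,rt in ((.0233,281,245.2,270.6),):
        p=(onz('side',(l,rr),z)+onz('side',(rt,rr),z))/2
        print(A,B,c,p,'across',(p-c)@n)
e=onz('top',(342.9,232),.0503); f=onz('top',(336.6,232),.043); print('end',e,'stop face',f)
E
```

```text
[ 0.495  -0.0826  0.0288]
[ 0.4939 -0.0142  0.043 ] [ 0.4953 -0.0511  0.0503] plate-stop across 0.0034486099810861065
[ 0.4777 -0.1547  0.02  ] [ 0.5094 -0.1558  0.02  ] [ 0.4901 -0.1551  0.02  ] [ 0.4932 -0.1286  0.0233] across 0.0017150981232860107
[ 0.4766 -0.1678  0.02  ] [ 0.5082 -0.1689  0.02  ] [ 0.4889 -0.1682  0.02  ] [ 0.4932 -0.1286  0.0233] across 0.0021696100501422703
end [ 0.4965 -0.0332  0.0503] stop face [ 0.4972 -0.016   0.043 ]
```

Request:
drive_tool(motion=[[[0,-0.2,0],[0,0,0],50],[[0.6,-0.2,0],[0,0,0],50],[[1.1,-0.2,0],[0,0,0],50],[[1.1,-0.2,0],[0,0,0],50]])

```text
clock: 8.07
tcp_pos: [0.4932, -0.0718, 0.0285]
tool_rot: [0.0, 0.726, 0.687, -0.001]
ft_force: [-0.8, -5.2, -1.8]
finger_gap: 0.0558
```

Request:
drive_tool(motion=[[[0.1,0,0.2],[0,0,0],50],[[0.2,0,0.2],[0,0,0],50],[[0.3,0,0.2],[0,0,0],50]])

```text
clock: 8.45
tcp_pos: [0.4932, -0.0715, 0.0266]
tool_rot: [0.001, 0.727, 0.686, -0.002]
ft_force: [-1.1, -24.0, 1.7]
finger_gap: 0.0559
```

```bash
python3 -c "
from h import *
st();P,R,s=cur()
T=crop('top','t10.png',320,210,370,250,12)
print(cv2.cvtColor(T,cv2.COLOR_RGB2GRAY)[226:240,332:350].mean(0))"
```

```text
t 8.45 tcp [ 0.4932 -0.0715  0.0266] yawx 86.68 z [-0.0009 -0.0036 -1.    ] F [ -1.06 -23.99   1.74] M [-5.46  0.17 -0.31] gap 0.0559 q [ 0.46  0.44 -0.54  2.11  0.36  0.68 -0.38]
[101.     100.8571  95.      83.9286  77.2143  84.5    102.2143 126.8571 151.5714 166.0714 169.8571 169.7857 170.7143 170.5714 170.1429 169.5714 168.7857
 168.    ]
```

Request:
drive_tool(motion=[[[-0.4,0,0],[0,0,0],50],[[-0.4,0,0.1],[0,0,0],50],[[-0.4,0,0.2],[0,0,0],50],[[-0.4,0,0.25],[0,0,0],50]])

```text
clock: 9.0
tcp_pos: [0.4934, -0.072, 0.0244]
tool_rot: [-0.0, 0.726, 0.687, -0.0]
ft_force: [-7.3, 0.4, 21.0]
finger_gap: 0.0556
```

```bash
python3 -c "
from h import *
st()"
```

```text
t 9.0 tcp [ 0.4934 -0.072   0.0244] yawx 86.86 z [-0.0001 -0.0001 -1.    ] F [-7.32  0.43 21.05] M [0.04 1.84 0.03] gap 0.0556 q [ 0.46  0.45 -0.54  2.11  0.36  0.67 -0.37]
```

Request:
drive_tool(motion=[[[0,0,-0.12],[0,0,0],50],[[0,0,-0.12],[0,0,0],50]])

```text
clock: 9.25
tcp_pos: [0.4934, -0.0721, 0.0251]
tool_rot: [-0.0, 0.726, 0.687, 0.0]
ft_force: [-0.1, -0.2, -2.9]
finger_gap: 0.0559
```

Request:
drive_tool(motion=[[[0,0,0],[0,0,0],63],[[0,0,0],[0,0,0],68],[[0,0,0],[0,0,0],70],[[0,0,0],[0,0,0],70]])

```text
clock: 9.75
tcp_pos: [0.4934, -0.0724, 0.0252]
tool_rot: [0.0, 0.726, 0.687, 0.0]
ft_force: [1.3, -0.2, -0.3]
finger_gap: 0.0657
```

```bash
python3 -c "
from h import *
st()
crop('side','s11.png',225,225,295,320,6);crop('top','t11.png',320,210,370,250,12)"
```

```text
t 9.75 tcp [ 0.4934 -0.0724  0.0252] yawx 86.82 z [ 0.  0. -1.] F [ 1.27 -0.21 -0.34] M [-0.09 -0.16 -0.01] gap 0.0657 q [ 0.47  0.44 -0.54  2.11  0.36  0.67 -0.37]
```

View pics/s11.png

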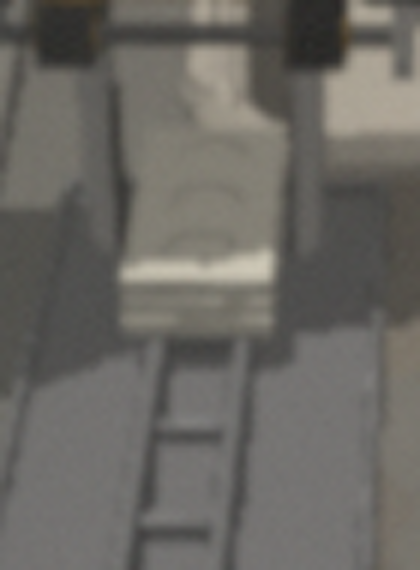

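View pics/t11.png

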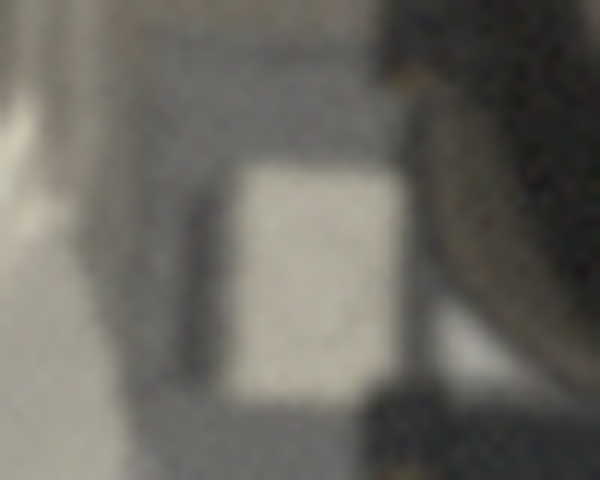

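Request:
drive_tool(motion=[[[0,0,-0.62],[0,0,0],70],[[0,0,-0.62],[0,0,0],70],[[0,0,-0.62],[0,0,0],50],[[0,0,-0.62],[0,0,0],50],[[0,0,-0.62],[0,0,0],50]], newtons=25)

```text
clock: 10.48
tcp_pos: [0.4934, -0.0724, 0.0314]
tool_rot: [0.0, 0.726, 0.687, -0.0]
ft_force: [-0.2, -0.8, 3.8]
finger_gap: 0.0562
```

```bash
python3 -c "
from h import *
st()"
```

```text
t 10.475 tcp [ 0.4934 -0.0724  0.0314] yawx 86.82 z [ 0. -0. -1.] F [-0.25 -0.8   3.8 ] M [-0.14  0.13 -0.03] gap 0.0562 q [ 0.47  0.43 -0.54  2.11  0.35  0.68 -0.36]
```

Request:
drive_tool(motion=[[[0,0,-0.3],[0,0,0],50],[[0,0,-0.9],[0,0,0],50],[[0,0,-1.5],[0,0,0],50],[[0,0,-1.5],[0,0,0],50]])

```text
clock: 10.98
tcp_pos: [0.4937, -0.0725, 0.047]
tool_rot: [0.0, 0.726, 0.687, 0.0]
ft_force: [0.3, -0.5, -2.1]
finger_gap: 0.0558
```

```bash
python3 -c "
from h import *
st()
crop('side','s12.png',225,225,295,320,6)"
```

```text
t 10.975 tcp [ 0.4937 -0.0725  0.047 ] yawx 86.82 z [ 0.001  -0.0002 -1.    ] F [ 0.34 -0.53 -2.09] M [ 0.03 -0.06  0.  ] gap 0.0558 q [ 0.49  0.41 -0.56  2.1   0.33  0.71 -0.34]
```

View pics/s12.png

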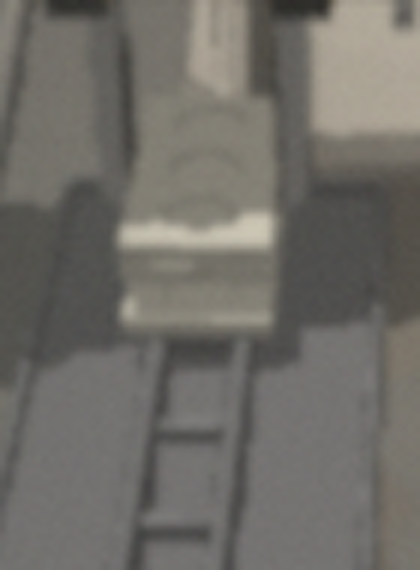

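Request:
drive_tool(motion=[[[-2,0,0],[0,0,0],50],[[-5,0,0],[0,3,0],50],[[-6.5,0,0],[0,6,0],50],[[-6.5,0,0.6],[0,8,0],50],[[-6.5,0,1.2],[0,8,0],50]])

```text
clock: 11.65
tcp_pos: [0.4894, -0.1382, 0.0338]
tool_rot: [-0.048, 0.725, 0.685, 0.051]
ft_force: [-1.0, -0.6, -1.4]
finger_gap: 0.0559
```

```bash
python3 -c "
from h import *
st()
P,R,s=cur(); d=R.inv().apply(np.array([.4898,-.137,.0289])-P)*100; print(d)
crop('side','s13.png',225,225,295,320,6)"
```

```text
t 11.65 tcp [ 0.4894 -0.1382  0.0338] yawx 86.7 z [ 0.0076  0.1392 -0.9902] F [-0.98 -0.61 -1.38] M [-0.18 -0.1  -0.05] gap 0.0559 q [ 0.74  0.48 -0.6   2.06  0.2   0.71 -0.02]
[0.0554 0.0286 0.5052]
```

View pics/s13.png

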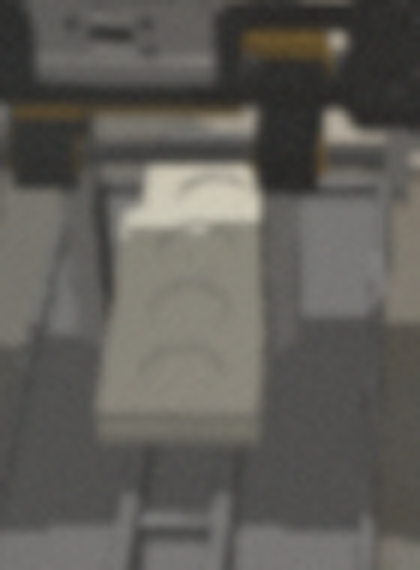

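Request:
drive_tool(motion=[[[0.05,0,0.2],[0,0,0],50],[[0.05,0,0.35],[0,0,0],50],[[0.05,0,0.45],[0,0,0],50],[[0.05,0,0.45],[0,0,0],50]])

```text
clock: 12.2
tcp_pos: [0.4899, -0.136, 0.03]
tool_rot: [-0.048, 0.725, 0.686, 0.051]
ft_force: [-0.5, -0.8, -1.8]
finger_gap: 0.0557
```

```bash
python3 -c "
from h import *
st()"
```

```text
t 12.2 tcp [ 0.4899 -0.136   0.03  ] yawx 86.85 z [ 0.0077  0.1389 -0.9903] F [-0.49 -0.8  -1.84] M [-0.23 -0.06  0.01] gap 0.0557 q [ 0.74  0.49 -0.6   2.06  0.2   0.7  -0.02]
```

Request:
drive_tool(motion=[[[-0.15,0,0],[0,0,0],50],[[-0.15,0,0.1],[0,0,0],50],[[-0.15,0,0.15],[0,0,0],50],[[-0.15,0,0.15],[0,0,0],50]])

```text
clock: 12.7
tcp_pos: [0.4899, -0.1379, 0.0292]
tool_rot: [-0.048, 0.725, 0.685, 0.05]
ft_force: [-7.8, -2.2, 20.6]
finger_gap: 0.0555
```

```bash
python3 -c "
from h import *
st()"
```

```text
t 12.7 tcp [ 0.4899 -0.1379  0.0292] yawx 86.8 z [ 0.0079  0.1381 -0.9904] F [-7.79 -2.21 20.57] M [0.11 1.62 0.25] gap 0.0555 q [ 0.74  0.49 -0.6   2.06  0.2   0.7  -0.02]
```

Request:
drive_tool(motion=[[[0,0,-0.12],[0,0,0],50],[[0,0,-0.12],[0,0,0],50],[[0,0,-0.12],[0,0,0],63],[[0,0,-0.12],[0,0,0],68],[[0,0,-0.12],[0,0,0],70]])

```text
clock: 13.32
tcp_pos: [0.4897, -0.1376, 0.0294]
tool_rot: [-0.048, 0.725, 0.686, 0.051]
ft_force: [0.0, -0.0, -0.6]
finger_gap: 0.0654
```

```bash
python3 -c "
from h import *
st()
crop('side','s14.png',225,225,295,320,6);crop('top','t14.png',320,210,390,250,11)"
```

```text
t 13.325 tcp [ 0.4897 -0.1376  0.0294] yawx 86.83 z [ 0.0077  0.1391 -0.9902] F [ 0.01 -0.03 -0.6 ] M [-0.2  -0.09  0.01] gap 0.0654 q [ 0.74  0.49 -0.6   2.06  0.2   0.7  -0.02]
```

View pics/s14.png

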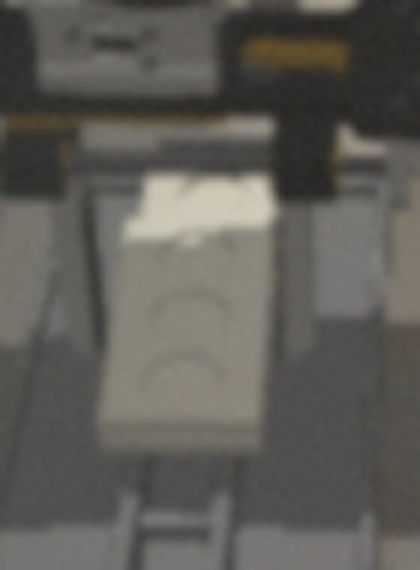

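View pics/t14.png

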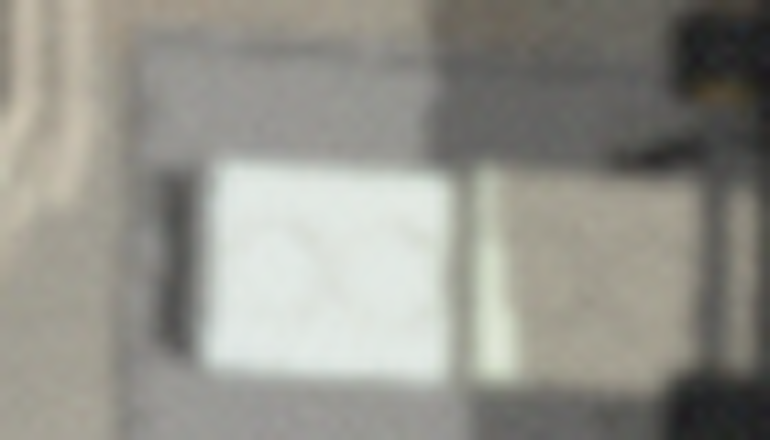

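Request:
drive_tool(motion=[[[0,0,-0.86],[0,0,0],70],[[0,0,-0.86],[0,0,0],70],[[0,0,-0.86],[0,0,0],50],[[0,0,-0.86],[0,0,0],50],[[0,0,-0.86],[0,0,0],50]], newtons=20)

```text
clock: 14.05
tcp_pos: [0.4897, -0.1389, 0.038]
tool_rot: [-0.048, 0.725, 0.686, 0.051]
ft_force: [-0.1, -0.6, 3.4]
finger_gap: 0.0556
```

```bash
python3 -c "
from h import *
st()"
```

```text
t 14.05 tcp [ 0.4897 -0.1389  0.038 ] yawx 86.82 z [ 0.0077  0.1389 -0.9903] F [-0.12 -0.64  3.43] M [-0.24  0.03  0.01] gap 0.0556 q [ 0.75  0.47 -0.61  2.05  0.19  0.72 -0.01]
```

Request:
drive_tool(motion=[[[0,0,-0.4],[0,0,0],50],[[0,0,-0.9],[0,0,0],50],[[-1.5,0,-0.9],[0,0,0],50],[[-4,0,-0.9],[0,0,0],50],[[-6.5,0,-0.9],[0,0,0],50]])

```text
clock: 14.68
tcp_pos: [0.4857, -0.2061, 0.0376]
tool_rot: [-0.048, 0.725, 0.685, 0.051]
ft_force: [-0.6, 0.5, -1.0]
finger_gap: 0.0556
```

```bash
python3 -c "
from h import *
st()
P,R,s=cur(); d=R.inv().apply(np.array([.4897-.0555*.0645,-.1389-.0644,.029])-P)*100; print(d)
crop('side','s15.png',225,225,295,330,5.7);crop('top','t15.png',320,210,390,250,11)"
```

```text
t 14.675 tcp [ 0.4857 -0.2061  0.0376] yawx 86.8 z [ 0.0077  0.1387 -0.9903] F [-0.59  0.46 -0.96] M [-0.22 -0.07  0.05] gap 0.0556 q [ 0.85  0.5  -0.59  2.    0.2   0.76  0.11]
[0.1628 0.0247 0.8896]
```

View pics/s15.png

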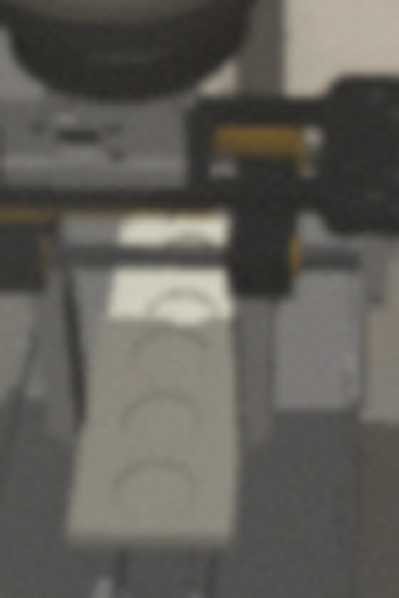

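View pics/t15.png

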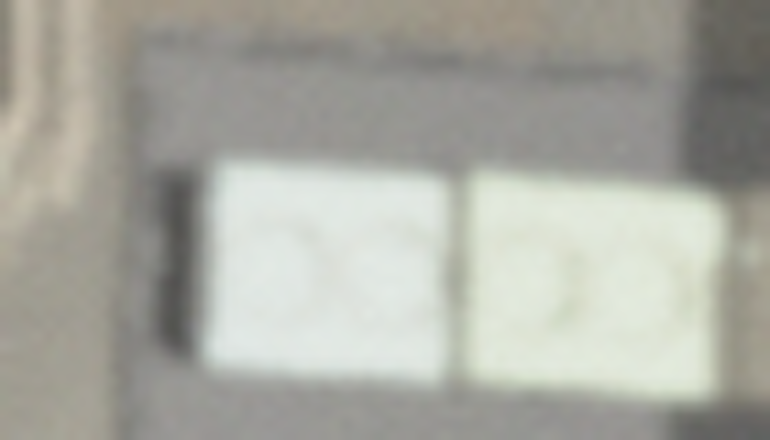

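Request:
drive_tool(motion=[[[0,0,0.3],[0,0,0],50],[[0,0,0.6],[0,0,0],50],[[0,0,0.8],[0,0,0],50],[[0,0,0.8],[0,0,0],50]])

```text
clock: 15.28
tcp_pos: [0.4861, -0.2028, 0.0298]
tool_rot: [-0.048, 0.724, 0.686, 0.051]
ft_force: [0.2, 0.1, -1.3]
finger_gap: 0.0556
```

```bash
python3 -c "
from h import *
st()
P,R,s=cur(); d=R.inv().apply(np.array([.4897-.0555*.0645,-.1389-.0644,.029])-P)*100; print(d)"
```

```text
t 15.275 tcp [ 0.4861 -0.2028  0.0298] yawx 86.86 z [ 0.0075  0.1392 -0.9902] F [ 0.24  0.12 -1.26] M [-0.17 -0.06  0.03] gap 0.0556 q [ 0.84  0.51 -0.58  2.01  0.21  0.74  0.1 ]
[-0.0598  0.0059  0.0741]
```

Request:
drive_tool(motion=[[[-0.05,0,0.05],[0,0,0],50],[[-0.05,0,0.1],[0,0,0],50],[[-0.05,0,0.1],[0,0,0],50]])

```text
clock: 15.65
tcp_pos: [0.4861, -0.2037, 0.029]
tool_rot: [-0.048, 0.725, 0.686, 0.051]
ft_force: [-0.1, 0.4, 2.1]
finger_gap: 0.0557
```

```bash
python3 -c "
from h import *
st()"
```

```text
t 15.65 tcp [ 0.4861 -0.2037  0.029 ] yawx 86.83 z [ 0.0078  0.1389 -0.9903] F [-0.12  0.4   2.13] M [-0.18  0.08  0.06] gap 0.0557 q [ 0.84  0.52 -0.58  2.01  0.21  0.74  0.1 ]
```

Contact at the expected height. Releasing and retreating along the tool axis.

Request:
drive_tool(motion=[[[0,0,0],[0,0,0],60],[[0,0,0],[0,0,0],66],[[0,0,0],[0,0,0],72],[[0,0,0],[0,0,0],72]])

```text
clock: 16.15
tcp_pos: [0.4861, -0.2036, 0.0289]
tool_rot: [-0.048, 0.725, 0.686, 0.051]
ft_force: [0.0, 0.8, -0.2]
finger_gap: 0.0673
```

Request:
drive_tool(motion=[[[0,0,-1],[0,0,0],72],[[0,0,-4],[0,0,0],72],[[0,0,-9],[0,0,0],72],[[0,0,-14],[0,0,0],72],[[0,0,-18],[0,0,0],72]])

```text
clock: 16.77
tcp_pos: [0.4848, -0.2289, 0.2099]
tool_rot: [-0.047, 0.725, 0.686, 0.051]
ft_force: [-0.1, -1.6, -0.3]
finger_gap: 0.0676
```

```bash
python3 -c "
from h import *
st();to([.33,-.45,.25],60)"
```

```text
t 16.775 tcp [ 0.4848 -0.2289  0.2099] yawx 86.84 z [ 0.0091  0.1381 -0.9904] F [-0.08 -1.59 -0.29] M [-0.22 -0.09 -0.06] gap 0.0676 q [ 0.96  0.3  -0.66  1.84  0.05  1.1   0.24]
shift cm [-22.16 -14.23  -7.16] turn [-1.78 -7.83 26.79]
```

Request:
drive_tool(motion=[[[-22,-14,-7],[-1.8,-7.8,26.8],72],[[-22,-14,-7],[-1.8,-7.8,26.8],72],[[-22,-14,-7],[-1.8,-7.8,26.8],72],[[-22,-14,-7],[-1.8,-7.8,26.8],72],[[-22,-14,-7],[-1.8,-7.8,26.8],72]])

```text
clock: 17.4
tcp_pos: [0.3296, -0.451, 0.2469]
tool_rot: [-0.0, 0.867, 0.498, -0.0]
ft_force: [0.8, 0.7, -0.2]
finger_gap: 0.0678
```

```bash
python3 -c "
from h import *
st()
crop('side','s16.png',200,225,300,345,5);crop('top','t16.png',320,195,440,280,6.5)
cv2.imwrite('pics/topf.png',bot.grab_frame('top')[:,:,::-1])"
```

```text
t 17.4 tcp [ 0.3296 -0.451   0.2469] yawx 59.74 z [-0.0009 -0.0001 -1.    ] F [ 0.78  0.7  -0.23] M [-0.04 -0.07 -0.02] gap 0.0678 q [ 1.19  0.23 -0.43  1.8   0.11  1.14  0.2 ]
```

View pics/s16.png

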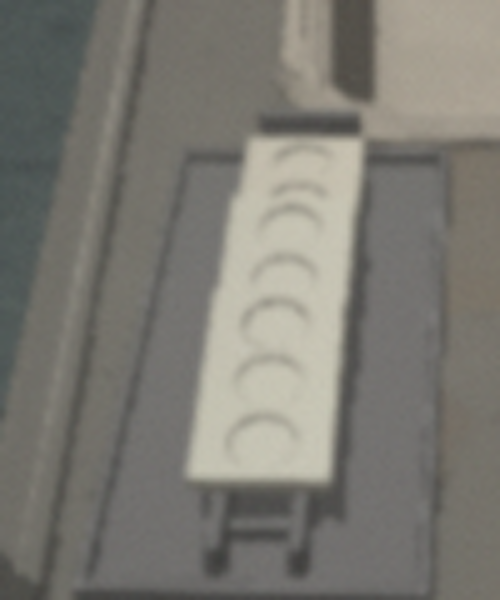

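View pics/t16.png

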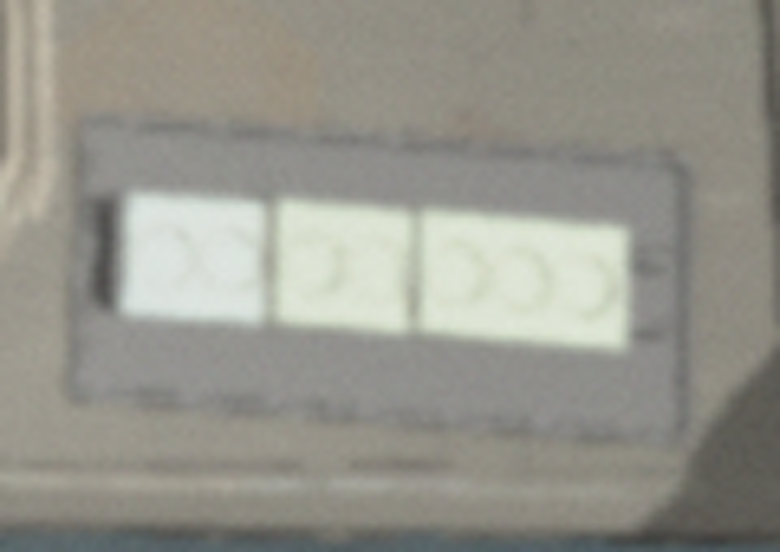

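View pics/topf.png

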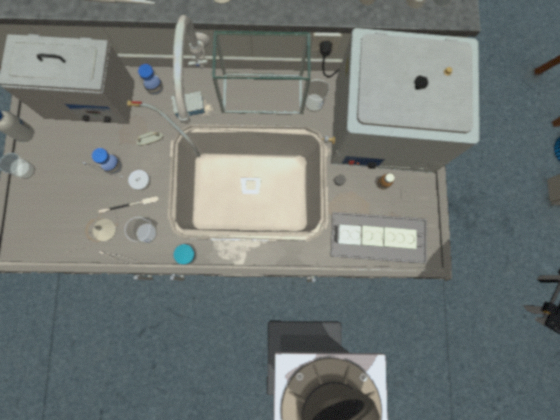

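```bash
python3 - <<'E'
from h import *
T=np.mean([bot.grab_frame('top').astype(float) for _ in range(3)],0)
g=T[...,1]
# mean profile along tilted row: columns 330..425, rows follow slope
cols=np.arange(328,425,.25); 
c0=np.array([349.,233.2]);sl=(282-258)/(600-170)
X=np.tile(cols,(9,1)).astype(np.float32);off=np.arange(-4,5)[:,None]
rows=lambda c:195+258/6.5+(c-(320+170/6.5))*sl
Y=(rows(cols)[None]+off).astype(np.float32)
p=cv2.remap(g.astype(np.float32),X-off.astype(np.float32)*sl,Y,1).mean(0)
for c,v in zip(cols[::2],p[::2]): 
    if c<341 or 357<c<366 or 379<c<388 or 413<c<421: print(c,round(float(v)),end='; ')
print()
u=np.array([-.054,-.9985,0])
O=onz('top',(337,rows(337)),.043)
for nm,c,z in (('stopface',337.2,.043),('low near',338.3,.029),('mid near',361.2,.0425),('top near',383.2,.0425),('top far',416.5,.029)):
    q=onz('top',(c,rows(c)),z);print(nm,q,'s mm',((q-O)@u*1000).round(1))
E
```

```text
328.0 151; 328.5 149; 329.0 147; 329.5 144; 330.0 140; 330.5 137; 331.0 134; 331.5 134; 332.0 134; 332.5 132; 333.0 129; 333.5 120; 334.0 111; 334.5 100; 335.0 90; 335.5 87; 336.0 88; 336.5 100; 337.0 114; 337.5 132; 338.0 150; 338.5 170; 339.0 189; 339.5 203; 340.0 216; 340.5 220; 357.5 222; 358.0 220; 358.5 217; 359.0 212; 359.5 202; 360.0 192; 360.5 184; 361.0 178; 361.5 185; 362.0 194; 362.5 206; 363.0 217; 363.5 221; 364.0 224; 364.5 225; 365.0 226; 365.5 226; 379.5 225; 380.0 223; 380.5 220; 381.0 217; 381.5 210; 382.0 202; 382.5 195; 383.0 189; 383.5 190; 384.0 194; 384.5 205; 385.0 216; 385.5 221; 386.0 225; 386.5 225; 387.0 226; 387.5 226; 413.5 215; 414.0 214; 414.5 213; 415.0 210; 415.5 199; 416.0 186; 416.5 169; 417.0 154; 417.5 144; 418.0 137; 418.5 135; 419.0 134; 419.5 134; 420.0 134; 420.5 135; 
stopface [ 0.4907 -0.0177  0.043 ] s mm 0.6
low near [ 0.4924 -0.0234  0.029 ] s mm 6.2
mid near [ 0.488  -0.0886  0.0425] s mm 71.5
top near [ 0.4854 -0.1536  0.0425] s mm 136.6
top far [ 0.4832 -0.2573  0.029 ] s mm 240.2
```

```bash
python3 - <<'E'
from h import *
S=np.mean([bot.grab_frame('side').astype(float) for _ in range(3)],0)
crop('side','s17.png',245,240,280,270,16,S.astype(np.uint8))
p=S[...,1][242:262,254:266].mean(1); print([(242+i,round(float(v))) for i,v in enumerate(p)])
# predicted rows: assume face at s0 y0
for y0 in(-.020,-.022): 
  for nm,dy,z in(('stop back top',.007,.043),('stop front top',0,.043),('line of low near top gap0',0,.029),('gap1',-.001,.029),('gap5',-.005,.029)): print(y0,nm,proj('side',[.496,y0+dy,z])[0])
E
```

```text
[(242, 135), (243, 136), (244, 135), (245, 132), (246, 126), (247, 113), (248, 93), (249, 80), (250, 79), (251, 99), (252, 142), (253, 172), (254, 171), (255, 171), (256, 181), (257, 188), (258, 190), (259, 191), (260, 189), (261, 180)]
-0.02 stop back top [260.317  244.6468]
-0.02 stop front top [260.2347 246.2484]
-0.02 line of low near top gap0 [260.443  250.9938]
-0.02 gap1 [260.4314 251.2269]
-0.02 gap5 [260.3849 252.1631]
-0.022 stop back top [260.2936 245.1024]
-0.022 stop front top [260.211  246.7096]
-0.022 line of low near top gap0 [260.4198 251.4603]
-0.022 gap1 [260.4082 251.6942]
-0.022 gap5 [260.3615 252.6337]
```

View pics/s17.png

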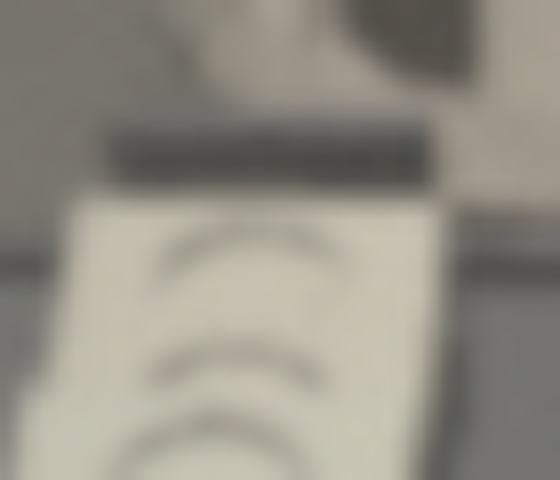

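```bash
python3 -c "
from bench import bot
print(bot.state()['clock']);print(bot.sign_off())"
```

```text
17.85
the job is handed in; nothing more can be done
None
```

The plates are on the ribs as a straight shingled row at the stop, and I handed the job in at 17.85 s.

**What I did:**
- I gripped the three plates as one stack and set them on the ribs. The stack touched the stop at about 24 N at the wrist, and I backed it off about 0.5–1 mm before letting go.
- I then moved the middle and top plates together about 65 mm along the row, tipped 8°, and released them. Last I moved the top plate on another 65 mm or so and retreated.

**What the last checks showed:**
- In the top view the plates are offset by 65.3 mm and 65.1 mm, so each lies with about a third of its length on the one before.
- The row is straight and centred on the ribs, with the far ends tipped down and resting on them.
- In that view the other things on the bench look unmoved.
- The arm is clear of everything.

**What disagreed:**
- **Camera calibration:** at the tray the two cameras differed by about 4 mm across the row and up to about 9 mm along it. I corrected for this using the gripped stack and the contact with the stop.
- **Gap at the stop:** the top view alone suggests a gap of a few millimetres between the bottom plate and the stop. The contact and the side view both put it at about 1 mm or less.

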